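# Open the push-to-open bench cupboard

## Task

Open the small grey cupboard on the bench with the fingertips only; pinch, lift and carry nothing. First push the black anvil standing before its door along the bench, upright, until it is wholly out of the door's swing. Then press the free side of the handleless pale door in so that its touch latch lets go, take the finger away and let the spring set the door ajar, and reach behind its free edge and swing it open to about a right angle, without knocking the anvil or shifting anything else.

Things in the scene. Friction and masses are not known exactly. Their poses are not given: they have to be found in the camera images.
- cupboard: Bench cupboard of grey painted sheet steel on four rubber feet, fixed to the bench. Carcass 180 mm wide (its y), from 70 mm before the origin (-x) to 80 mm behind it (+x); top 152 mm above the bench. Origin: on the bench, under its middle. x points from its front to its back, y to the left as seen from the front, z up. The pale door closes the -x front.
- door (a joint): Door angle, rad: about 0 shut and latched, growing as it swings out; stop at 1.70. It presses in to -0.022 (4 mm at the free edge); the latch lets go near -0.010, at 6 to 9 N on the press spot. When the finger draws back, a damped spring plunger opens it in about a second to 0.32 (free edge 56 mm out), where it rests. Once tripped the latch stays open. From there it swings easily (under 1 N) and stays where left.
- door_hinge (a point): Top end of the door's upright hinge axis (turns with the door, position fixed), at the left of the front: 75 mm before and 88 mm left of the cupboard's origin, 149 mm above the bench. The door turns about this vertical line and its farthest corner sweeps a radius of 178 mm.
- press_spot (a point): Point on the outer face of the door where to press, 22 mm from the free (right) edge and 34 mm below the top edge, 115 mm above the bench. It moves with the door. At 0 the outer face is the plane x = -0.087 m in the cupboard's frame; press along the cupboard's +x.
- free_corner (a point): Top of the door's free (right) edge, on the plane of its inner face, 149 mm above the bench, 177 mm from the hinge axis. It moves with the door. The door is 135 mm high (14 to 149 mm above the bench) and 12 mm thick, smooth, without a handle. Behind it, 40 and 62 mm above the bench, are the striker and plunger of the latch: reach behind it above those, at 85 mm or more.
- anvil: Flat anvil of the hardness tester, black steel, about 0.42 kg, loose, standing before the door: a disc 63 mm in diameter and 21 mm high with an upright stem 26 mm in diameter on top, 43 mm high in all. Origin: centre of its underside. Push it low, at the disc.
- top_block: Round steel reference block, 65 mm in diameter, 15 mm high, loose on the rear of the cupboard's top; leave alone. Origin: centre of its underside.
- gear: Steel gear, 60 mm in diameter, 14 mm high, loose on the bench to the right of the cupboard; leave alone. Origin: centre of its underside.
- oil: White oil bottle with a red tip, 45 mm in diameter, 140 mm high, loose on the bench to the right of the cupboard and behind; leave alone. Origin: centre of its underside.
Things that resemble listed ones, but are neither listed nor needed, are in the scene too. There is more than one size of the anvil; the job needs the smallest.

How it is judged:
By the outcome, as a careful person would: the job done as asked, in the order asked, and still so for the second after the job is handed in, with the robot touching nothing.
It also fails if it takes over 67 s, if anything falls off the work surface, if the arm or the gripper's body presses on something with over 40 N, if the wrist force passes 120 N, or if a joint passes its speed limit or range.

## Robot

A 6-joint arm with a two-finger parallel gripper is mounted at the origin on a cart in front of the work surface, level with it; the furniture and walls round the work are solid. World frame = base frame: x ahead of the robot, y to its left, z up, the work surface at z = 0. Lengths are in m, angles in rad, forces in N, time in s.
With the tool pointing down it reaches from about 0.225 to 0.875 m from the base axis. Payload 3.4 kg.
Tool frame: the origin (TCP) lies at the very end of the fingers, on their centre line; the grasp point (between the pads) lies 19 mm behind it; z points along the fingers, x is the direction in which the jaws open and shut, and the axes are right-handed (so a half turn about z gives the same grasp; the last joint's range is limited). The gripper opens to 85 mm and grips with 20 to 120 N. Pads are 22 mm wide; open, the fingers measure 114 mm over their backs; the gripper's body (76 mm by 85 mm) begins 54 mm behind the grasp point. The pads swing forward as they close: fully open they stand 13 mm farther back than shut.
Start: joints at [-1.328, 0.276, 1.505, -0, 1.361, -0.121], TCP at [0.205, -0.537, 0.231] pointing down, gripper open.
Joint ranges: [-2.89, 2.89], [-0.75, 2.08], [0.22, 2.7], [-1.18, 4.32], [0.11, 2.71], [-2.7, 2.7]. Speed limits (rad/s): [2.57, 2.57, 3.14, 3.14, 3.14, 3.14].

## Interface

Orientations are given as a unit quaternion [w, x, y, z].
In Python, from rig import manip gives the robot as it stands.
- The arm moves only by the tool send_rows, never from a script. Its argument "increments" is a list of rows, each a list of 5 numbers: the opening, from 0 (shut) to 1 (fully open), then the shift along the tool's x, y, z in m, then the turn about the tool's z in rad. A call has 1 to 8 rows; each row shifts and turns the commanded pose from where the row before left it, along the tool's axes as they then stand; what a row does not reach is not made up. A row lasts 1/8 s, in which the tool goes at most 62.5 mm and 10.7 degrees, less where a joint would pass 70% of its speed; a pose out of reach is approached as far as the arm can. A call is refused whole if a number of a shift passes 0.0625 or a number of a turn 0.188, either way. A call with a gripper value outside its range is refused whole. The fingers move at their own pace and stop on an object; "squeeze" is the grip in N (left out, the last holds). Time passes only in rows, so rows that do not move let the fingers close. It gives the time, the measured TCP pose, the force and the opening at its end, in the units of the state.
- manip.get_state(): the state, without advancing time (a new reading comes with each control period).
- manip.get_image(name): name is "side" or "top"; returns the picture (480x640x3 uint8, red, green, blue); there is no depth.
- manip.calibration(name): a dict with "fx", "fy", "cx", "cy" (pixels), "camera_from_world" (4x4, takes a point from world to camera coordinates). Camera axes: x right, y up, looking along -z (the intrinsics and any distortion apply to the point x, -y, -z); pixel columns grow to the right and rows downward; lengths in m; the calibration is good to about 2 mm. A picture is of the moment at which its call begins. calibration takes no time and is no camera call.
- manip.sign_off(): hands the job in, once; it reports no verdict.
The state is a dict: "clock": time; "qpos": joint angles; "qd": joint speeds; "effort": joint torques, N m; "position": TCP position; "ee_rot": TCP orientation; "contact_force": force on the tool from outside, world axes, zero at the start; "moment": the same for the moment, N m; "width": finger opening in m.
Only numpy, scipy, OpenCV 4.12 (cv2) and the standard library are available. Lean on these libraries where they do the work, as an engineer would, in place of code of your own. Each camera call takes 0.05 s, during which the arm holds its last target.

## Working session

There is one attempt and no reset: what is moved stays moved. The work goes in short steps, Python scripts to look and compute and a tool call to move; the robot and the scene stay as the last step left them, time stands still between calls to the robot, and variables do not carry over. Pictures are saved under pics/ and viewed, and the job is handed in when it is done.

Besides the shell and the picture viewer there is one more tool, called after ">>>" in YAML: its name, and indented under it one key for each argument. send_rows: Moves the arm, as the interface text tells. Its arguments: {"type":"object","properties":{"increments":{"type":"array","items":{"type":"array","items":{"type":"number"}}},"squeeze":{"type":"number"}},"required":["increments"]}

```bash
mkdir -p pics; ls
python3 - <<'E'
from rig import manip
import cv2
for n in ("side","top"):
    cv2.imwrite(f"pics/{n}0.png",manip.get_image(n)[:,:,::-1])
    c=manip.calibration(n);print(n,c)
print(manip.get_state())
E
```

```text
pics
side {'fx': 612.4463165280649, 'fy': 612.4463165280649, 'cx': 319.74187354294907, 'cy': 256.4039158615113, 'camera_from_world': array([[-0.81586966, -0.57771889, -0.02444565,  0.52914424],
       [ 0.27579035, -0.42594007,  0.86169295, -0.23921583],
       [-0.50822868,  0.69628726,  0.50684087, -0.89918539],
       [ 0.        ,  0.        ,  0.        ,  1.        ]])}
top {'fx': 520.7244398930225, 'fy': 520.7244398930225, 'cx': 328.1512961865354, 'cy': 241.07280870481088, 'camera_from_world': array([[-0.43889429, -0.89848529, -0.00979712,  0.31994795],
       [ 0.8402032 , -0.41424036,  0.34994787, -0.55267359],
       [-0.31848138,  0.14535855,  0.93671794, -0.86096445],
       [ 0.        ,  0.        ,  0.        ,  1.        ]])}
{'clock': 0.1, 'qpos': array([-1.32798132e+00,  2.76528380e-01,  1.50603621e+00, -4.97456787e-05,
        1.36068848e+00, -1.20960888e-01]), 'qd': array([ 0.00047414, -0.00105308, -0.00368124,  0.00027386, -0.00292481,
       -0.00081943]), 'effort': array([ 1.02061753e-03, -4.17698228e+01, -2.46405298e+01, -1.17775944e-04,
        5.82668436e-03, -9.23360460e-06]), 'position': array([ 0.20447035, -0.53689939,  0.2305163 ]), 'ee_rot': array([-5.32000332e-04,  8.23351188e-01, -5.67531613e-01, -6.37822284e-04]), 'contact_force': array([ 0.51107308,  0.27225073, -0.26909246]), 'moment': array([-0.00450906, -0.04152691,  0.01234893]), 'width': 0.08564369231063476}
```

View pics/side0.png

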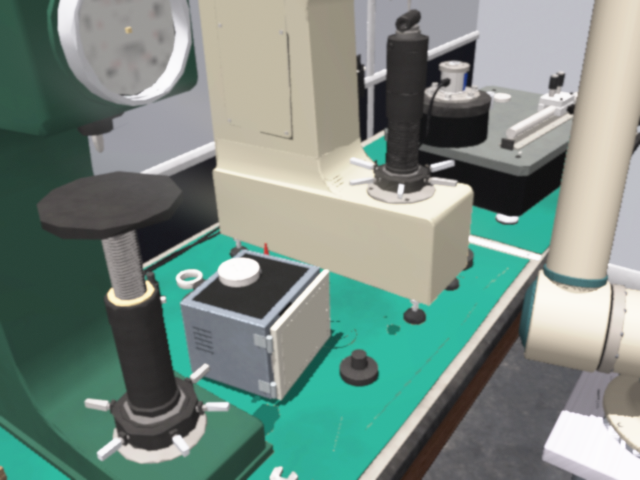

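View pics/top0.png

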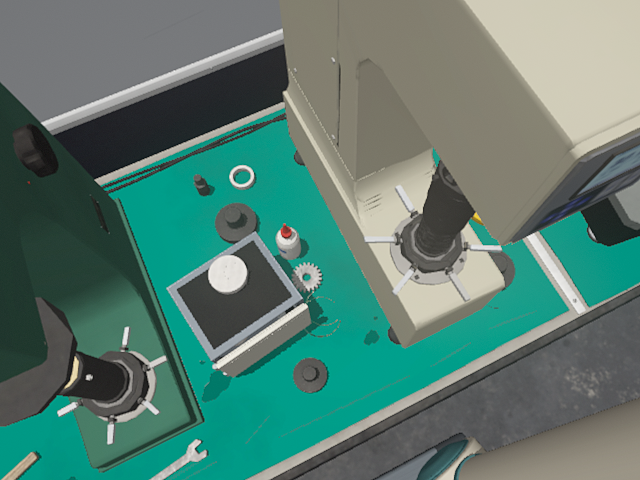

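```bash
cat > h.py <<'E'
from rig import manip
import numpy as np, cv2
C={n:manip.calibration(n) for n in("side","top")}
def proj(n,p):
    c=C[n];T=c["camera_from_world"];p=np.atleast_2d(p);q=p@T[:3,:3].T+T[:3,3]
    return np.c_[c["cx"]+c["fx"]*q[:,0]/-q[:,2],c["cy"]+c["fy"]*-q[:,1]/-q[:,2]]
def back(n,uv,z):
    c=C[n];T=c["camera_from_world"];R=T[:3,:3];o=-R.T@T[:3,3]
    d=R.T@np.array([(uv[0]-c["cx"])/c["fx"],-(uv[1]-c["cy"])/c["fy"],-1])
    return o+d*(z-o[2])/d[2]
def crop(n,x0,y0,w,h,s,name,img=None):
    im=manip.get_image(n)[:,:,::-1] if img is None else img
    cv2.imwrite(name,cv2.resize(im[y0:y0+h,x0:x0+w],None,fx=s,fy=s,interpolation=cv2.INTER_CUBIC))
E
python3 - <<'E'
from h import *
crop("top",160,220,200,170,4,"pics/t0c.png",cv2.imread("pics/top0.png"))
crop("side",170,240,220,160,3.6,"pics/s0c.png",cv2.imread("pics/side0.png"))
print(C["top"].keys(), [ -c["camera_from_world"][:3,:3].T@c["camera_from_world"][:3,3] for c in C.values()])
for uv in[(311,375),(360,370)]:print(back("top",uv,0.02),back("side",uv,.02))
E
```

```text
dict_keys(['fx', 'fy', 'cx', 'cy', 'camera_from_world']) [array([0.04069435, 0.82989635, 0.67480977]), array([0.33058031, 0.18367737, 1.00302236])]
[0.44248456 0.17484254 0.02      ] [0.49431767 0.24101196 0.02      ]
[0.41084751 0.0898361  0.02      ] [0.43601134 0.1878387  0.02      ]
```

View pics/t0c.png

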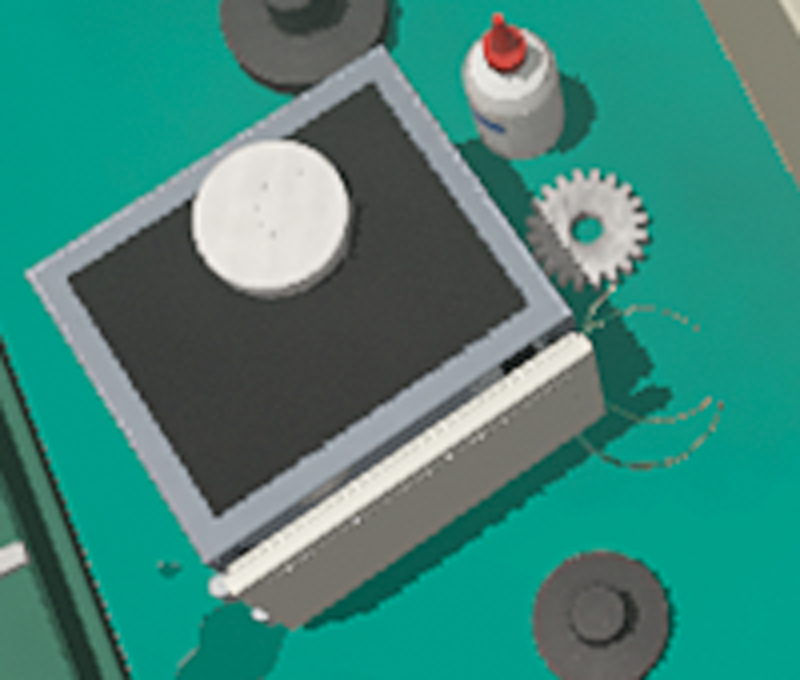

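View pics/s0c.png

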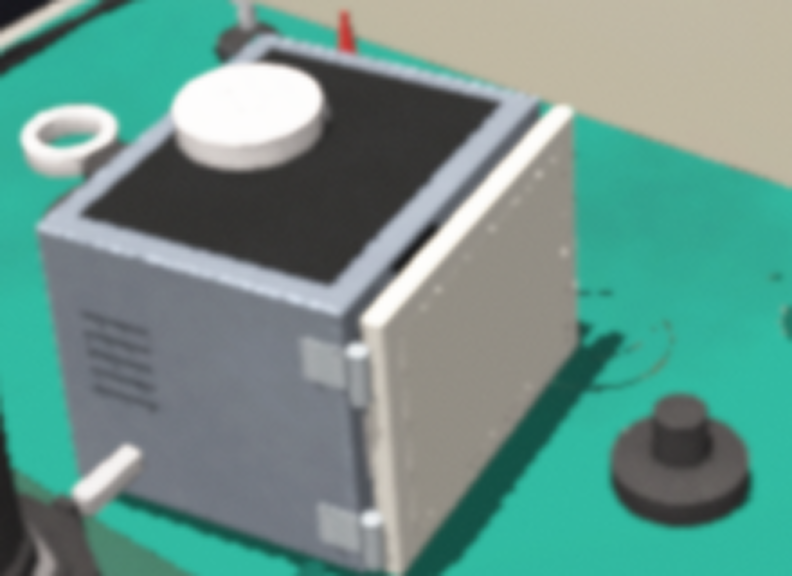

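```bash
cat > fit.py <<'E'
from h import *
from scipy.optimize import least_squares
def t(x,y):return (160+x/4,220+y/4)
def s(x,y):return (170+x/3.6,240+y/3.6)
F,B,W=-.07,.08,.09
obs=[("top",t(28,272),(B,W,.152)),("top",t(382,47),(B,-W,.152)),("top",t(572,320),(F,-W,.152)),("top",t(213,565),(F,W,.152)),
("side",s(40,232),(B,W,.152)),("side",s(265,40),(B,-W,.152)),("side",s(540,100),(F,-W,.152)),("side",s(342,308),(F,W,.152)),
("top",t(605,408),(-.087,-.089,.014)),("side",s(577,345),(-.087,-.089,.014)),("side",s(576,112),(-.087,-.089,.149))]
def P(p,l):
    c,S=np.cos(p[2]),np.sin(p[2]);return np.array([p[0]+c*l[0]-S*l[1],p[1]+S*l[0]+c*l[1],l[2]])
def res(p):return np.concatenate([proj(n,P(p,l))[0]-uv for n,uv,l in obs])
r=least_squares(res,[.57,.3,0.5],loss="soft_l1")
if __name__=="__main__":
    print(r.x,np.round(res(r.x).reshape(-1,2),1))
    A=[("top",t(601,609),.043),("side",s(681,412),.043)]
    for n,uv,z in A:print(n,back(n,uv,z))
    for n,l in(("hinge",(-.075,.088,0)),("press",(-.087,-.067,0)),("freec",(-.075,-.089,.0)),("front right bottom",(-.07,-.09,0))):print(n,P(r.x,l))
    for uv in [t(587,230)]:print("gear",back("top",uv,.014))
    print("oil",back("top",t(518,140),0.005))
    print("block",back("top",t(270,215),0.167))
E
python3 fit.py
```

```text
[0.60042308 0.23486815 0.15991273] [[-1.7  0.4]
 [-0.5 -0.7]
 [-0.  -1.1]
 [-2.7  0.8]
 [-1.3 -3. ]
 [ 0.  -3.6]
 [ 1.2 -2.1]
 [ 0.4  0.6]
 [ 0.3  2. ]
 [ 1.2 -0.3]
 [ 0.3 -1.4]]
top [0.44481507 0.17419628 0.043     ]
side [0.44299355 0.17957521 0.043     ]
hinge [0.51236757 0.30980297 0.        ]
press [0.52520164 0.1548698  0.        ]
freec [0.54055164 0.13506128 0.        ]
front right bottom [0.54564708 0.1348702  0.        ]
gear [0.61648318 0.10188964 0.014     ]
oil [0.67747499 0.11232317 0.005     ]
block [0.63692005 0.23112855 0.167     ]
```

Run:
```python
from h import *
for n in("top","side"):
    im=cv2.imread(f"pics/{n}0.png")
    for a in np.arange(-.4,1.01,.1):
        for L in (np.c_[np.full(60,a),np.linspace(-.4,.6,60),np.zeros(60)],np.c_[np.linspace(0,1,60),np.full(60,a),np.zeros(60)]):
            if abs(L[0,0]-L[1,0])<1e-9 and not 0<=a<=1: continue
            if abs(L[0,1]-L[1,1])<1e-9 and a>.6: continue
            pts=proj(n,L)
            cv2.polylines(im,[pts.astype(np.int32)],False,(0,255,255),1)
    for x in np.arange(0,1.01,.2):
        for y in np.arange(-.4,.61,.2):
            u,v=proj(n,(x,y,0))[0]; cv2.putText(im,f"{x:.1f},{y:.1f}",(int(u),int(v)),0,.35,(0,0,255),1)
    cv2.imwrite(f"pics/{n}_grid.png",im)
```

```text
(no output)
```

View pics/top_grid.png

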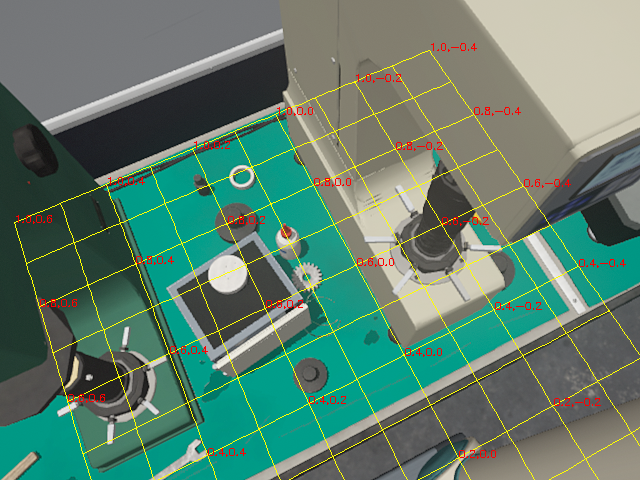

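View pics/side_grid.png

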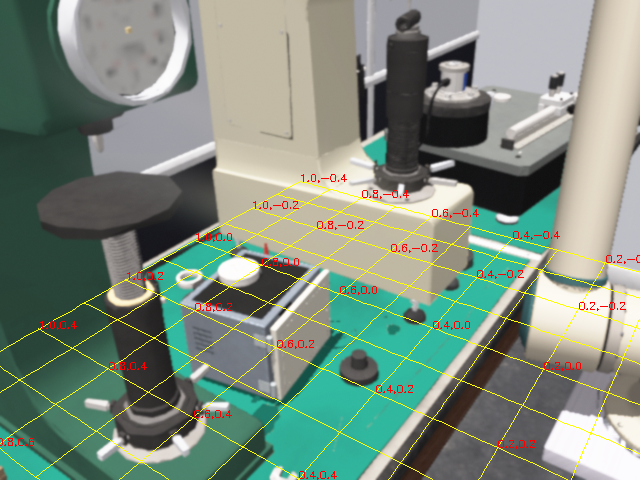

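Run:
```python
from h import *
crop("side",340,180,180,160,4,"pics/s0d.png",cv2.imread("pics/side0.png"))
crop("top",340,170,200,190,4,"pics/t0d.png",cv2.imread("pics/top0.png"))
print("foot",back("side",(414,318),0))
for z in (.03,.05):print(z,back("side",(432,302),z))
print("bench edge",back("top",(300,460),0),back("top",(560,318),0))
for z in (.15,.2): print("box top corner",z,back("top",(411,332),z),back("side",(470,187),z))
```

```text
foot [ 0.44169966 -0.00884638  0.        ]
0.03 [ 0.4195883  -0.03340267  0.03      ]
0.05 [ 0.40783619 -0.00662581  0.05      ]
bench edge [0.32036204 0.25531602 0.        ] [ 0.3295122  -0.30552529  0.        ]
box top corner 0.15 [ 0.41758982 -0.0006693   0.15      ] [ 0.46959807 -0.29040174  0.15      ]
box top corner 0.2 [0.41248975 0.0101362  0.2       ] [ 0.42873529 -0.18366801  0.2       ]
```

View pics/s0d.png

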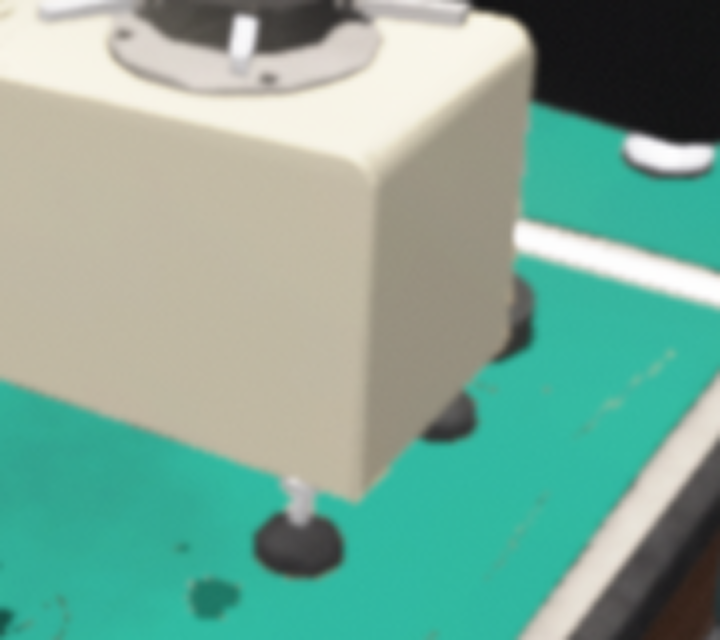

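View pics/t0d.png

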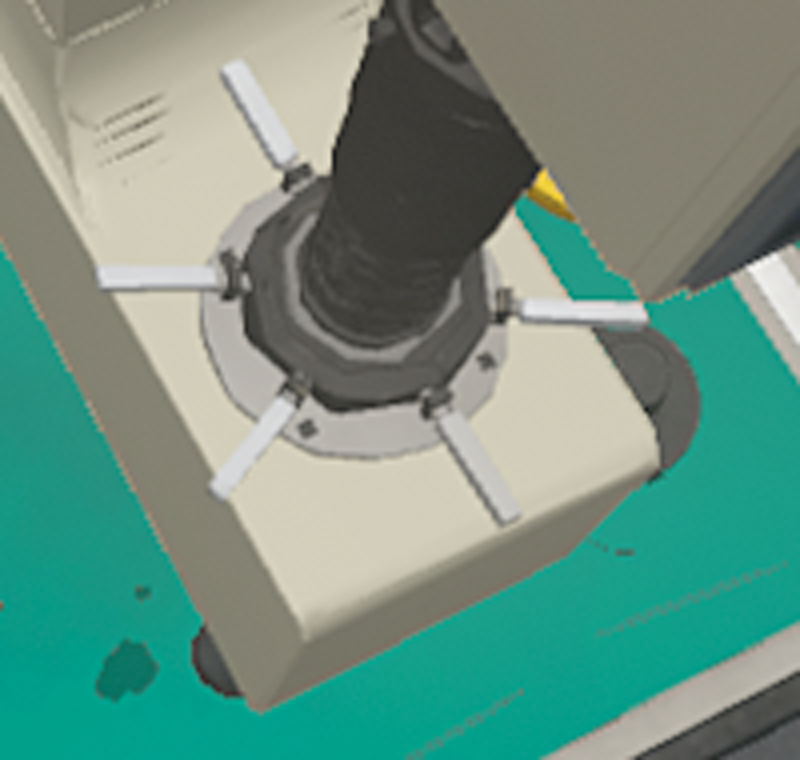

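>>> send_rows:
  increments:
    - [0.35,0,0,0,-0.176]
    - [0.35,0,0,0,-0.176]
    - [0.35,0,0,0,-0.176]
    - [0.35,0,0,0,-0.176]
    - [0.35,0,0,0,-0.176]
    - [0.35,0,0,0,-0.177]
    - [0.35,-0.024,-0.044,0,0]
    - [0.35,-0.024,-0.044,0,0]

```text
clock: 1.1
position: [0.1698, -0.442, 0.2304]
ee_rot: [-0.001, 0.997, -0.075, -0.0]
contact_force: [-0.4, 0.1, 0.6]
width: 0.0296
```

>>> send_rows:
  increments:
    - [0.35,-0.024,-0.044,0,0]
    - [0.35,-0.024,-0.044,0,0]
    - [0.35,-0.024,-0.044,0,0]
    - [0.35,0.02,-0.058,0,0]
    - [0.35,0.02,-0.058,0,0]
    - [0.35,0.02,-0.058,0,0]
    - [0.35,0.02,-0.058,0,0]
    - [0.35,0.02,-0.058,0,0]

```text
clock: 2.1
position: [0.2567, -0.0403, 0.2315]
ee_rot: [0.0, 0.997, -0.075, 0.001]
contact_force: [1.8, -0.7, 0.7]
width: 0.0295
```

>>> send_rows:
  increments:
    - [0.35,-0.002,-0.053,0,0]
    - [0.35,-0.002,-0.053,0,0]
    - [0.35,-0.002,-0.053,0,0]
    - [0.35,-0.002,-0.053,0,0]
    - [0.35,0.04,-0.02,0,0]
    - [0.35,0.04,-0.02,0,0]
    - [0.35,0.04,-0.02,0,0]
    - [0.35,0.036,-0.018,0,0]

```text
clock: 3.1
position: [0.4473, 0.2233, 0.2307]
ee_rot: [0.0, 0.997, -0.075, -0.0]
contact_force: [0.9, 0.4, 0.4]
width: 0.0301
```

Run:
```python
from h import *
print(manip.get_state()["position"])
cv2.imwrite("pics/t1.png",manip.get_image("top")[:,:,::-1]);cv2.imwrite("pics/s1.png",manip.get_image("side")[:,:,::-1])
print(manip.get_state()["position"])
```

```text
[0.44727764 0.22327238 0.23072745]
[0.4499789  0.22378426 0.23037024]
```

View pics/t1.png

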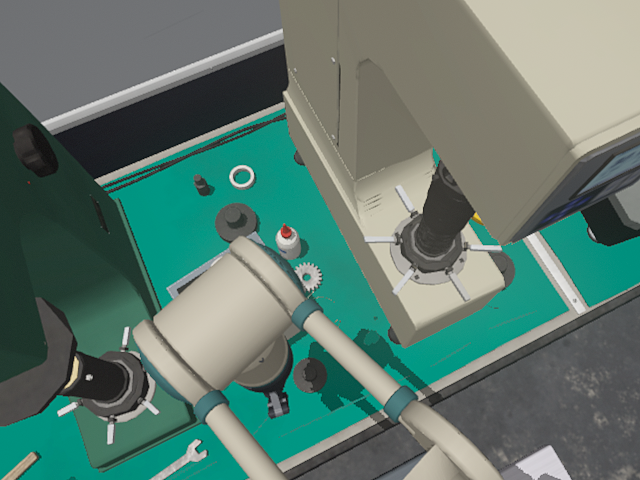

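View pics/s1.png

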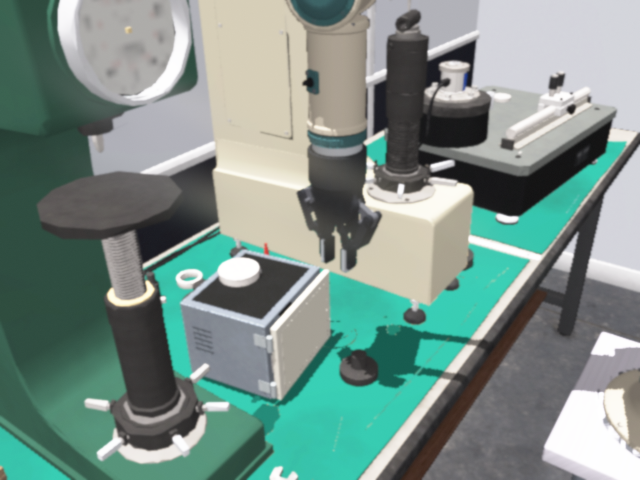

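Run:
```python
from h import *
crop("side",280,120,130,160,5,"pics/s1c.png",cv2.imread("pics/s1.png"))
T=np.array([.450,.2238,.2304]);x=np.array([.9886,-.15,0]);y=np.array([-.15,-.9886,0])
def show(u,v):
  # intersect with plane through T with normal y
  c=C["side"];M=c["camera_from_world"];R=M[:3,:3];o=-R.T@M[:3,3]
  d=R.T@np.array([(u-c["cx"])/c["fx"],-(v-c["cy"])/c["fy"],-1]);k=((T-o)@y)/(d@y);p=o+k*d-T
  print((u,v),"x",p@x,"z",p[2])
for uv in [(304,213),(380,215),(322,262),(352,270),(340,262),(300,190)]:show(*uv)
```

```text
(304, 213) x 0.06650532279088853 z 0.0590351538646357
(380, 215) x -0.06990535556616294 z 0.10087914759855499
(322, 262) x 0.033390419906967825 z -0.008561421459837126
(352, 270) x -0.023893570622493795 z 0.0015038527967329851
(340, 262) x -0.0016959931393483927 z 0.005445142404032988
(300, 190) x 0.07261746543371082 z 0.09269784625267102
```

View pics/s1c.png

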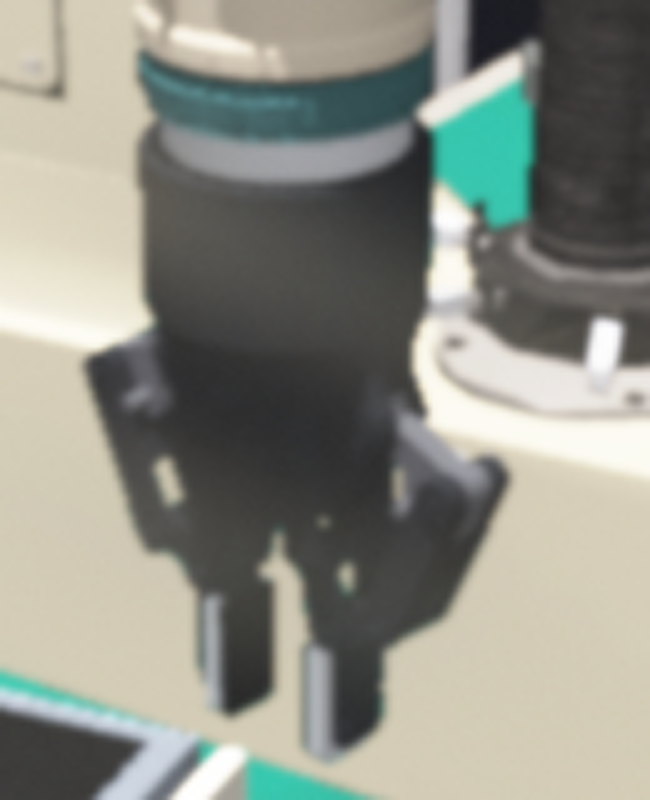

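>>> send_rows:
  increments:
    - [0,0,0,0,-0.172]
    - [0,0,0,0,-0.172]
    - [0,0,0,0,-0.172]
    - [0,0,0,0,-0.172]
    - [0,0,0,0,-0.172]
    - [0,0,0,0,-0.172]
    - [0,0,0,0,-0.172]
    - [0,0,0,0,-0.172]

```text
clock: 4.2
position: [0.4449, 0.2223, 0.231]
ee_rot: [-0.0, 0.816, 0.578, -0.001]
contact_force: [-0.2, -0.6, -0.2]
width: -0.0001
```

>>> send_rows:
  increments:
    - [0,0,0,0,-0.172]
    - [0,0,0,0,-0.172]
    - [0,0.015,-0.006,0,0]
    - [0,0,0,0,0]

```text
clock: 4.7
position: [0.439, 0.2386, 0.2312]
ee_rot: [-0.0, 0.708, 0.707, -0.0]
contact_force: [0.2, -0.3, 0.1]
width: -0.0
```

Run:
```python
from h import *
print(manip.get_state()["ee_rot"],manip.get_state()["qpos"])
crop("side",250,90,180,230,2.6,"pics/s2.png")
crop("top",180,240,200,200,3,"pics/t2.png")
print(manip.get_state()["position"])
```

```text
[-3.84503710e-04  7.07702816e-01  7.06510116e-01 -1.79941964e-04] [ 3.58149071e-01  1.62577104e-01  1.65773886e+00  5.68826035e-04
  1.32192245e+00 -1.21110081e+00]
[0.43965499 0.23797478 0.23122364]
```

View pics/s2.png

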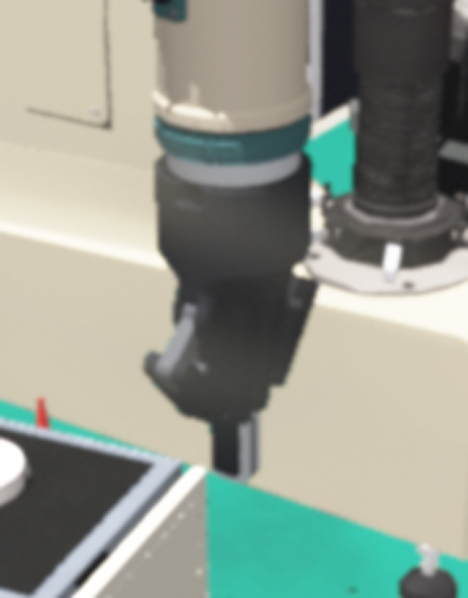

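View pics/t2.png

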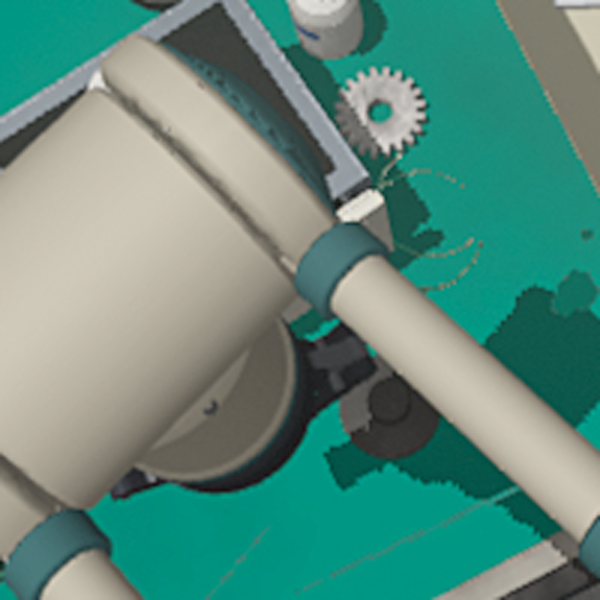

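>>> send_rows:
  increments:
    - [0,0.004,0.005,0.03,0]
    - [0,0,0,0.04,0]
    - [0,0,0,0.04,0]
    - [0,0,0,0.04,0]
    - [0,0,0,0.03,0]
    - [0,0,0,0.02,0]
    - [0,0,0,0.012,0]
    - [0,0,0,0.008,0]

```text
clock: 5.8
position: [0.4454, 0.2417, 0.011]
ee_rot: [0.0, 0.708, 0.707, 0.0]
contact_force: [0.1, -0.1, 0.7]
width: 0.0002
```

Run:
```python
from h import *
crop("side",250,180,180,230,2.6,"pics/s3.png")
crop("top",180,240,200,200,3,"pics/t3.png")
s=manip.get_state();print(s["position"],s["contact_force"])
```

```text
[0.44501585 0.24155586 0.01095454] [-0.20587027  0.38036645 -0.93763071]
```

View pics/s3.png

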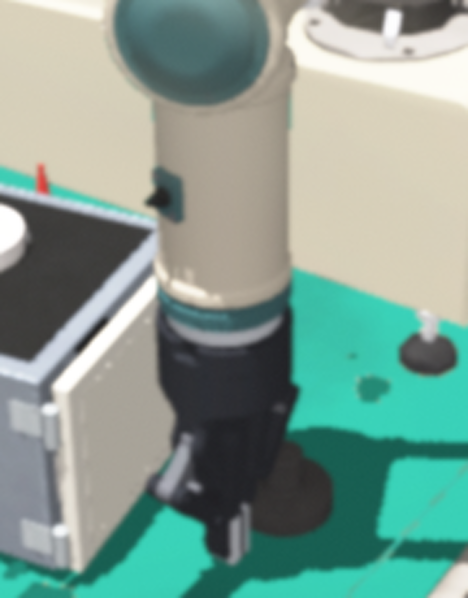

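View pics/t3.png

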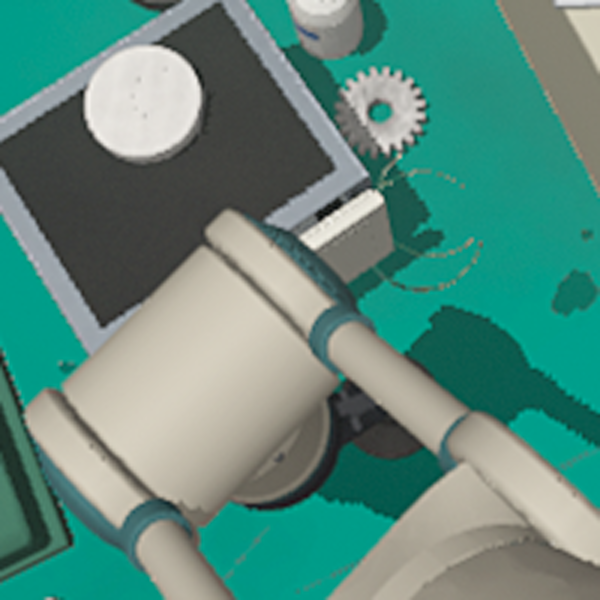

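>>> send_rows:
  increments:
    - [0,-0.01,0,0,0]
    - [0,-0.008,0,0,0]
    - [0,-0.006,0,0,0]
    - [0,-0.006,0,0,0]
    - [0,-0.006,0,0,0]
    - [0,-0.006,0,0,0]
    - [0,-0.006,0,0,0]
    - [0,-0.006,0,0,0]

```text
clock: 6.9
position: [0.4455, 0.1876, 0.0115]
ee_rot: [0.0, 0.707, 0.707, 0.0]
contact_force: [-0.0, 3.9, 2.8]
width: -0.0
```

Run:
```python
from h import *
crop("side",280,230,180,180,3,"pics/s4.png")
crop("top",180,280,240,160,3,"pics/t4.png")
s=manip.get_state();print(s["position"],s["contact_force"])
```

```text
[0.44515825 0.18689586 0.01132951] [0.59505025 1.09043061 0.77097895]
```

View pics/s4.png

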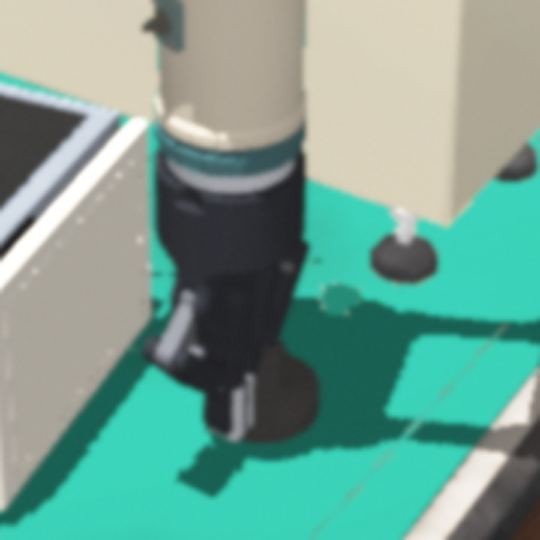

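View pics/t4.png

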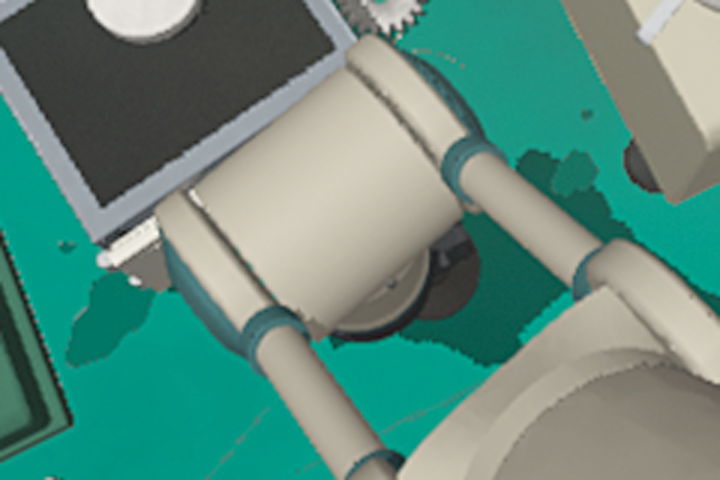

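>>> send_rows:
  increments:
    - [0,-0.007,0,0,0]
    - [0,-0.008,0,0,0]
    - [0,-0.008,0,0,0]
    - [0,-0.008,0,0,0]
    - [0,-0.008,0,0,0]
    - [0,-0.008,0,0,0]
    - [0,-0.006,0,0,0]
    - [0,-0.004,0,0,0]

```text
clock: 8.0
position: [0.445, 0.1302, 0.0113]
ee_rot: [-0.0, 0.708, 0.707, -0.0]
contact_force: [0.7, 4.3, 2.4]
width: -0.0
```

>>> send_rows:
  increments:
    - [0,0,0,0,0]
    - [0,0.01,0,0,0]
    - [0,0.02,0,0,0]
    - [0,0.005,0,-0.04,0]
    - [0,0,0,-0.05,0]
    - [0,0,-0.03,-0.05,0]
    - [0,0,-0.04,-0.02,0]

```text
clock: 8.88
position: [0.3763, 0.1664, 0.1739]
ee_rot: [0.002, 0.707, 0.707, 0.002]
contact_force: [0.5, -0.3, -0.0]
width: -0.0
```

Run:
```python
from h import *
cv2.imwrite("pics/s5f.png",manip.get_image("side")[:,:,::-1]);cv2.imwrite("pics/t5f.png",manip.get_image("top")[:,:,::-1])
crop("side",280,230,180,180,4,"pics/s5.png",cv2.imread("pics/s5f.png"))
s=manip.get_state();print(s["position"],s["contact_force"])
```

```text
[0.37175215 0.16593303 0.1730462 ] [ 0.51051447 -0.40369458  0.03391086]
```

View pics/s5.png

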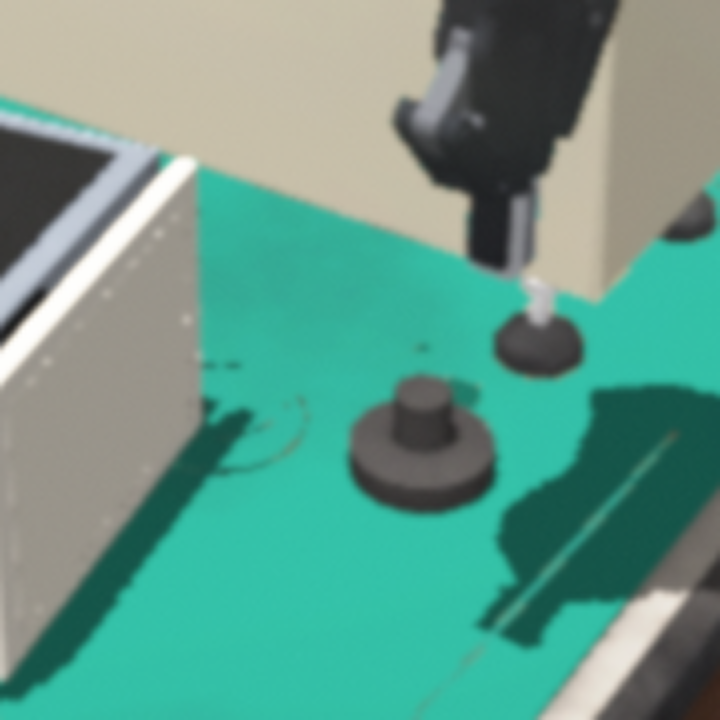

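View pics/t5f.png

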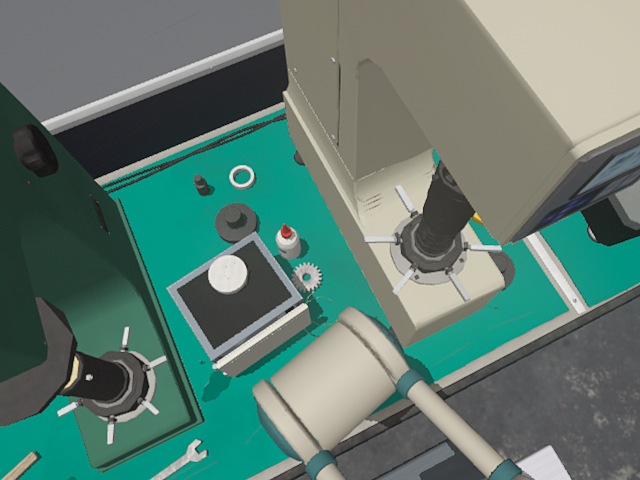

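Run:
```python
from h import *
p=back("side",(385.5,327.5),.043);print(p)
H=np.array([.5124,.3098]);print(np.linalg.norm(p[:2]-H)-.0315)
```

```text
[0.44353569 0.09507262 0.043     ]
0.1939997554354514
```

>>> send_rows:
  increments:
    - [0,0,0,0,-0.16]
    - [0,-0.012,0.038,0.02,0]
    - [0,-0.012,0.038,0.02,0]
    - [0,-0.012,0.032,0.015,0]
    - [0,0,0.005,0.01,0]
    - [0,0,0,0,0]

```text
clock: 9.72
position: [0.4909, 0.1481, 0.1047]
ee_rot: [-0.001, 0.649, 0.761, -0.002]
contact_force: [-0.2, 0.9, -0.6]
width: 0.0001
```

Run:
```python
from h import *
crop("side",240,200,180,180,4,"pics/s6.png")
crop("top",180,240,200,160,4,"pics/t6.png")
s=manip.get_state();print(s["position"],s["contact_force"],s["ee_rot"])
```

```text
[0.49099581 0.14836944 0.10614014] [-0.45252405 -0.31382282  0.10395157] [-5.17176509e-04  6.48401479e-01  7.61298127e-01 -6.45102828e-04]
```

View pics/s6.png

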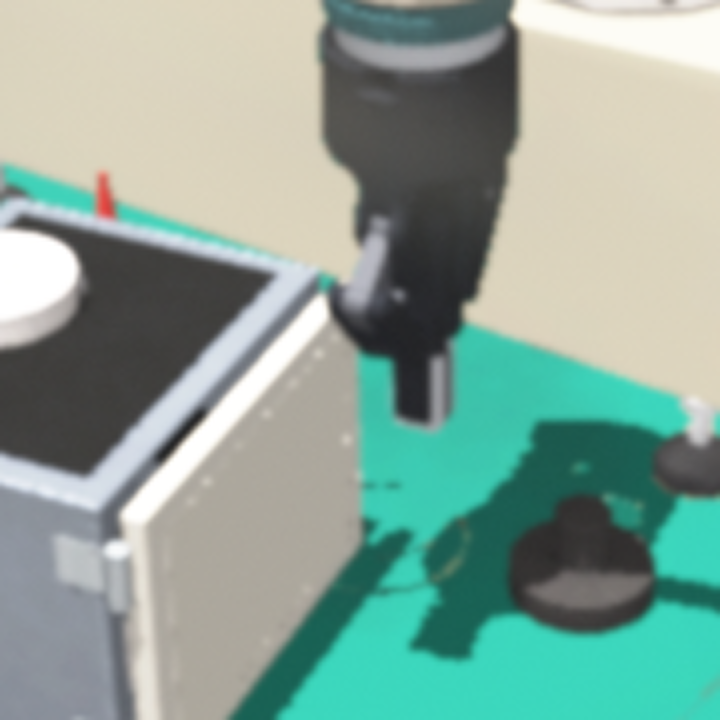

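View pics/t6.png

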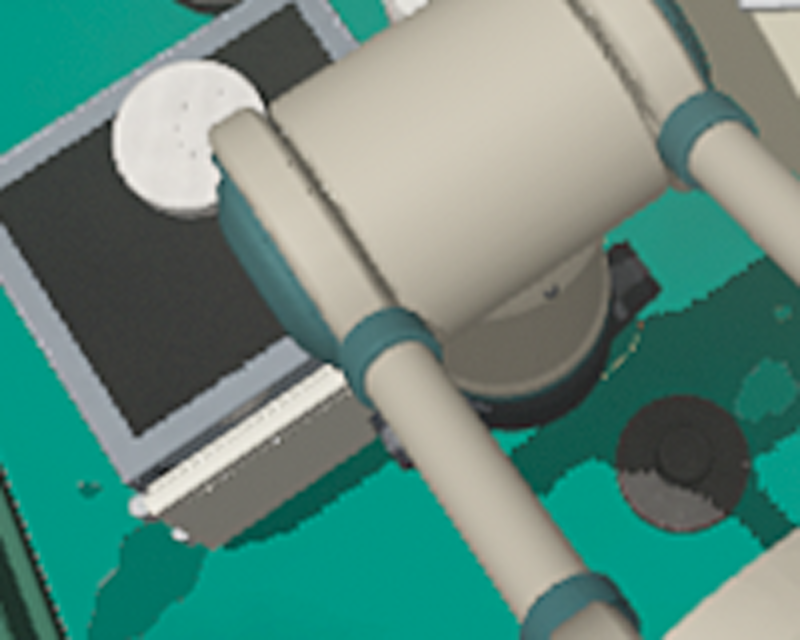

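Run:
```python
from h import *
from fit import P,r
print("tcp proj",proj("side",manip.get_state()["position"]), "seen ~(345,305)")
print("anvil top",back("top",(351.2,353),.043))
for l in((-.087,-.089,.149),(-.075,-.089,.149),(-.087,-.089,.014),(-.087,.088,.149)):print(l,proj("side",P(r.x,l)),proj("top",P(r.x,l)))
```

```text
tcp proj [[344.59818168 303.05922458]] seen ~(345,305)
anvil top [0.4429121  0.09255701 0.043     ]
(-0.087, -0.089, 0.149) [[330.2943334  269.71450295]] [[308.29493448 307.75801719]]
(-0.075, -0.089, 0.149) [[323.67791852 268.15628271]] [[304.25323717 302.03195409]]
(-0.087, -0.089, 0.014) [[331.51066005 335.56549951]] [[311.50464405 323.97640258]]
(-0.087, 0.088, 0.149) [[276.67458288 330.1022597 ]] [[217.39491088 370.33357487]]
```

>>> send_rows:
  increments:
    - [0,0,0.01,0,0]
    - [0,0,0.006,0,0]
    - [0,0,0.003,0,0]
    - [0,0,0,0,0]

```text
clock: 10.32
position: [0.5114, 0.1511, 0.1064]
ee_rot: [0.0, 0.649, 0.761, 0.0]
contact_force: [-1.2, 0.2, -0.1]
width: 0.0001
```

>>> send_rows:
  increments:
    - [0,0,0.002,0,0]
    - [0,0,0,0,0]

```text
clock: 10.58
position: [0.5131, 0.1514, 0.1063]
ee_rot: [0.0, 0.649, 0.761, -0.0]
contact_force: [0.8, 0.4, -0.5]
width: -0.0001
```

>>> send_rows:
  increments:
    - [0,0,0.002,0,0]
    - [0,0,0,0,0]

```text
clock: 10.82
position: [0.5152, 0.1517, 0.1063]
ee_rot: [0.0, 0.649, 0.761, 0.0]
contact_force: [-0.6, -0.8, -0.9]
width: 0.0003
```

Closer; small steps until force shows.

>>> send_rows:
  increments:
    - [0,0,0.002,0,0]
    - [0,0,0,0,0]

```text
clock: 11.08
position: [0.5163, 0.1519, 0.1061]
ee_rot: [-0.001, 0.649, 0.761, -0.001]
contact_force: [-2.9, -0.9, 1.2]
width: -0.0001
```

>>> send_rows:
  increments:
    - [0,0,0.0015,0,0]
    - [0,0,0,0,0]

```text
clock: 11.32
position: [0.5174, 0.1521, 0.106]
ee_rot: [-0.001, 0.649, 0.761, -0.001]
contact_force: [-5.1, -1.8, 1.4]
width: -0.0001
```

>>> send_rows:
  increments:
    - [0,0,0.0015,0,0]
    - [0,0,0,0,0]

```text
clock: 11.58
position: [0.5181, 0.1521, 0.1059]
ee_rot: [-0.001, 0.649, 0.761, -0.002]
contact_force: [-5.6, -2.0, 2.2]
width: -0.0003
```

>>> send_rows:
  increments:
    - [0,0,0.0015,0,0]
    - [0,0,0,0,0]

```text
clock: 11.82
position: [0.5185, 0.1522, 0.1059]
ee_rot: [-0.002, 0.649, 0.761, -0.003]
contact_force: [-8.6, -1.8, 4.0]
width: 0.0003
```

>>> send_rows:
  increments:
    - [0,0,0.001,0,0]
    - [0,0,0,0,0]

```text
clock: 12.08
position: [0.5185, 0.1524, 0.1057]
ee_rot: [-0.003, 0.649, 0.761, -0.003]
contact_force: [-9.9, -1.8, 4.5]
width: -0.0
```

>>> send_rows:
  increments:
    - [0,0,-0.02,0,0]
    - [0,0,-0.035,0,0]
    - [0,0,-0.035,0,0]
    - [0,0,-0.02,-0.03,0]
    - [0,0,0,-0.05,0]
    - [0,0,0,-0.03,0]
    - [0,0,0,0,0]
    - [0,0,0,0,0]

```text
clock: 13.08
position: [0.4141, 0.1356, 0.2158]
ee_rot: [0.0, 0.649, 0.761, 0.0]
contact_force: [-0.5, -0.4, -0.3]
width: 0.0003
```

Run:
```python
from h import *
cv2.imwrite("pics/s7f.png",manip.get_image("side")[:,:,::-1]);cv2.imwrite("pics/t7f.png",manip.get_image("top")[:,:,::-1])
crop("side",210,230,200,180,4,"pics/s7.png",cv2.imread("pics/s7f.png"))
crop("top",180,240,200,160,4,"pics/t7.png",cv2.imread("pics/t7f.png"))
s=manip.get_state();print(s["position"],s["contact_force"])
```

```text
[0.4134097  0.1354191  0.21506084] [ 0.83973996 -0.34714526  0.7064297 ]
```

View pics/s7.png

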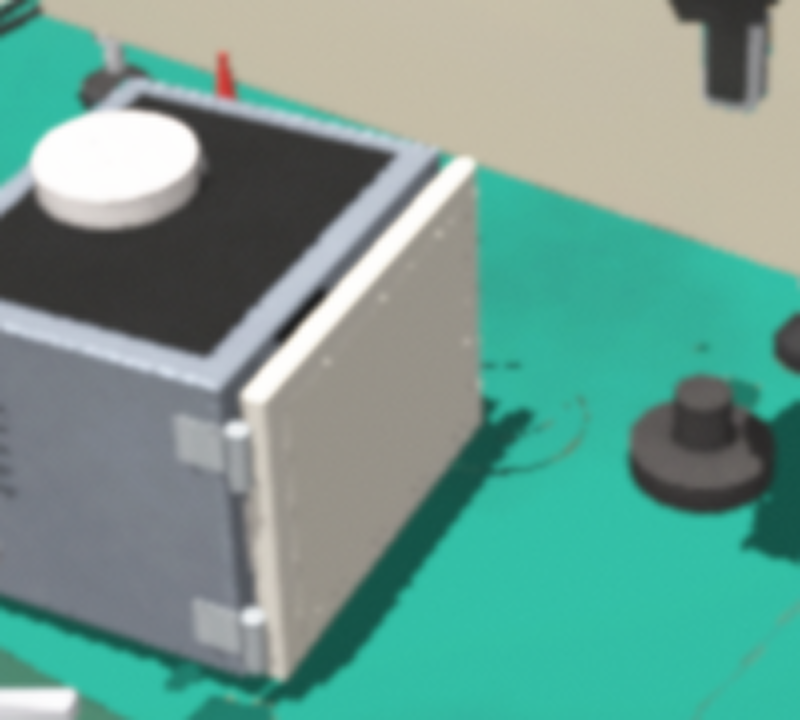

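View pics/t7.png

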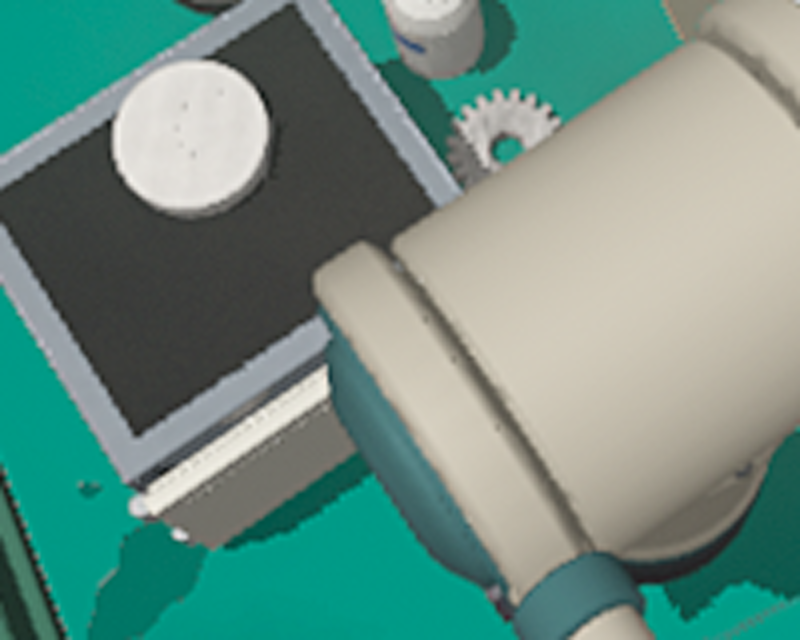

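>>> send_rows:
  increments:
    - [0,0,0,0,0]
    - [0,0,0,0,0]
    - [0,0,0,0,0]
    - [0,0,0,0,0]

```text
clock: 13.68
position: [0.4138, 0.1355, 0.2162]
ee_rot: [-0.0, 0.649, 0.761, -0.0]
contact_force: [0.0, 0.3, -0.3]
width: 0.0002
```

Run:
```python
from h import *
crop("side",210,230,200,180,4,"pics/s8.png")
s=manip.get_state();print(s["position"],s["contact_force"])
```

```text
[0.41384184 0.13548215 0.21625881] [0.14413825 0.42552302 0.01458816]
```

View pics/s8.png

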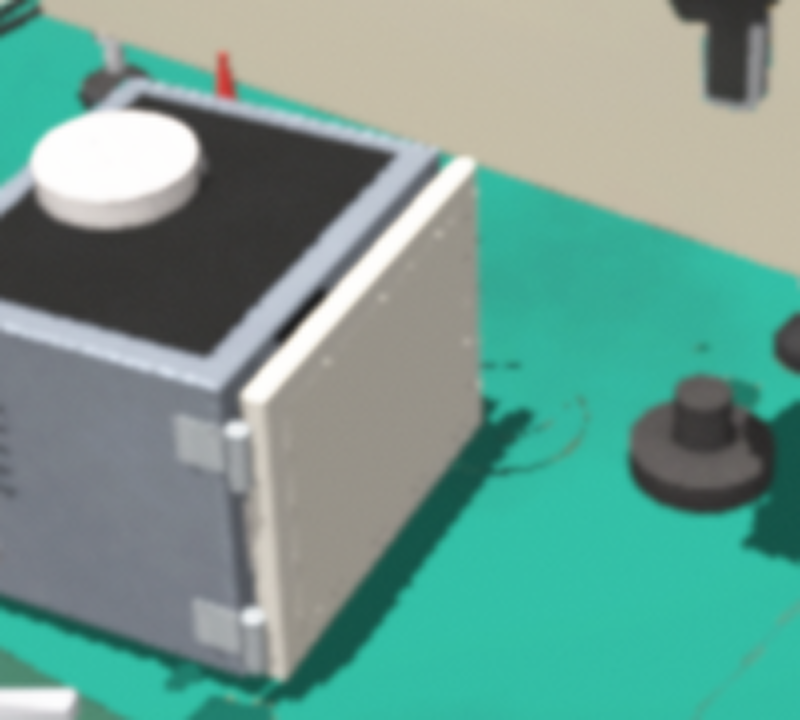

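>>> send_rows:
  increments:
    - [0,-0.003,0.03,0.03,0]
    - [0,0,0.03,0.04,0]
    - [0,0,0.025,0.028,0]
    - [0,0,0.01,0,0]
    - [0,0,0.003,0,0]
    - [0,0,0.002,0,0]
    - [0,0,0.002,0,0]
    - [0,0,0.001,0,0]

```text
clock: 14.72
position: [0.516, 0.1489, 0.1191]
ee_rot: [0.0, 0.649, 0.761, 0.0]
contact_force: [-0.5, 0.5, 0.2]
width: -0.0
```

>>> send_rows:
  increments:
    - [0,0,0.0015,0,0]
    - [0,0,0.001,0,0]
    - [0,0,0,0,0]

```text
clock: 15.1
position: [0.5186, 0.1493, 0.1182]
ee_rot: [0.0, 0.649, 0.761, -0.0]
contact_force: [-0.6, -0.4, -0.1]
width: 0.0001
```

>>> send_rows:
  increments:
    - [0,0,0.0015,0,0]
    - [0,0,0,0,0]

```text
clock: 15.35
position: [0.5194, 0.1494, 0.1182]
ee_rot: [-0.0, 0.649, 0.761, -0.001]
contact_force: [-1.4, -1.2, 1.8]
width: 0.0002
```

>>> send_rows:
  increments:
    - [0,0,0.0015,0,0]
    - [0,0,0,0,0]

```text
clock: 15.6
position: [0.5204, 0.1495, 0.1182]
ee_rot: [-0.001, 0.649, 0.761, -0.001]
contact_force: [-4.4, -1.6, 2.2]
width: 0.0001
```

>>> send_rows:
  increments:
    - [0,0,0.0015,0,0]
    - [0,0,0,0,0]

```text
clock: 15.85
position: [0.5212, 0.1496, 0.1181]
ee_rot: [-0.001, 0.649, 0.761, -0.002]
contact_force: [-6.6, -2.4, 4.9]
width: -0.0001
```

Run:
```python
from h import *
crop("side",260,180,140,140,5,"pics/s9.png")
crop("top",180,200,240,200,3.3,"pics/t9.png")
s=manip.get_state();print(s["position"],s["contact_force"],s["moment"],s["qpos"])
print(proj("side",s["position"]))
```

```text
[0.52117764 0.14955951 0.11812914] [-5.64125748 -2.09975012  3.49322014] [-0.19755603  0.87615982 -0.00135646] [ 1.51384421e-01  3.17613650e-01  1.74582111e+00 -4.60326103e-04
  1.08184467e+00 -1.57852571e+00]
[[328.70767848 291.5517934 ]]
```

View pics/s9.png

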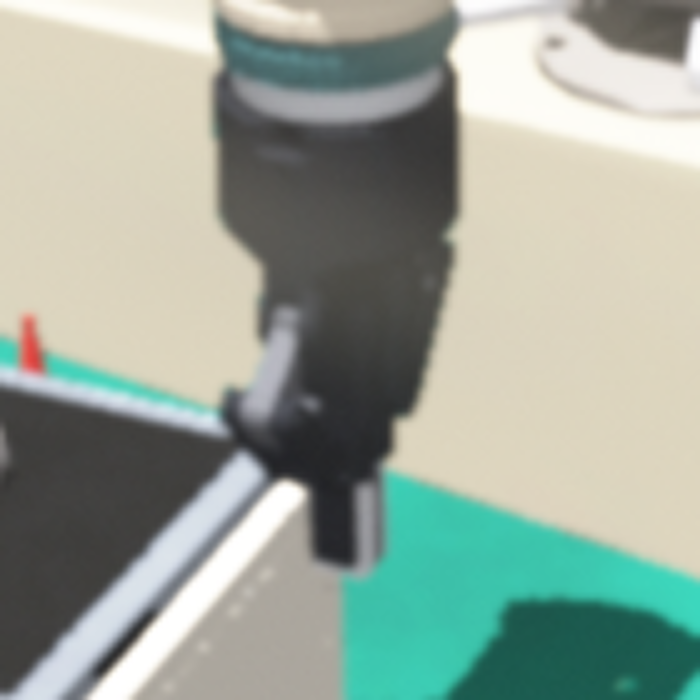

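View pics/t9.png

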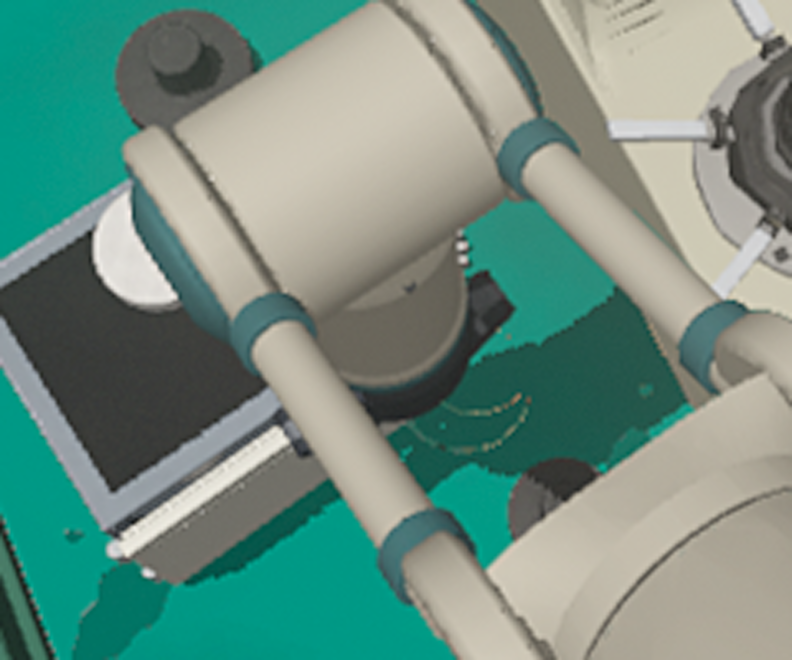

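>>> send_rows:
  increments:
    - [0,0,-0.012,0,0]
    - [0,0,0,-0.012,0]
    - [0,0,0.01,0,0]
    - [0,0,0.003,0,0]
    - [0,0,0,0,0]

```text
clock: 16.58
position: [0.5222, 0.1501, 0.1304]
ee_rot: [-0.002, 0.649, 0.761, -0.002]
contact_force: [-6.3, 0.1, 4.9]
width: -0.0
```

>>> send_rows:
  increments:
    - [0,0,0.0015,0,0]
    - [0,0,0,0,0]

```text
clock: 16.82
position: [0.5229, 0.1502, 0.1303]
ee_rot: [-0.002, 0.649, 0.761, -0.002]
contact_force: [-8.0, -0.9, 5.1]
width: 0.0003
```

>>> send_rows:
  increments:
    - [0,0,0.0015,0,0]
    - [0,0,0,0,0]

```text
clock: 17.08
position: [0.5229, 0.1502, 0.1303]
ee_rot: [-0.003, 0.648, 0.761, -0.004]
contact_force: [-10.4, -2.1, 8.3]
width: -0.0
```

Run:
```python
from h import *
from fit import P,r
s=manip.get_state();T=s["position"];print(T,s["contact_force"],s["moment"])
im=manip.get_image("side")[:,:,::-1].copy()
x0,y0,w,h,S=260,180,140,170,4.5
big=cv2.resize(im[y0:y0+h,x0:x0+w],None,fx=S,fy=S,interpolation=cv2.INTER_CUBIC)
clean=big.copy()
def ln(a,b,col,dv=2.5):
    q=(proj("side",np.array([a,b]))+[0,dv]-[x0,y0]+.5)*S
    cv2.line(big,tuple(int(v) for v in q[0]),tuple(int(v) for v in q[1]),col,1)
def box(f,xs,ys,zs,col):
    c=[f(x,y,z) for x in xs for y in ys for z in zs]
    for i in range(8):
        for b in(1,2,4):
            if not i&b: ln(c[i],c[i|b],col)
box(lambda x,y,z:P(r.x,(x,y,z)),(-.087,-.075),(-.089,.088),(.014,.149),(0,0,255))
ax=np.array([-.159,.987,0]);ay=np.array([.987,.159,0])
box(lambda x,y,z:T+ax*x+ay*y+np.array([0,0,z]),(-.0145,.0145),(-.011,.011),(0,.03),(0,255,255))
cv2.imwrite("pics/s10.png",big[:600]);cv2.imwrite("pics/s10b.png",clean[:600])
```

```text
[0.5229476  0.15020062 0.13027335] [-10.35307947  -2.09496159   8.25031806] [-0.2305534   1.66157764  0.00424701]
```

View pics/s10.png

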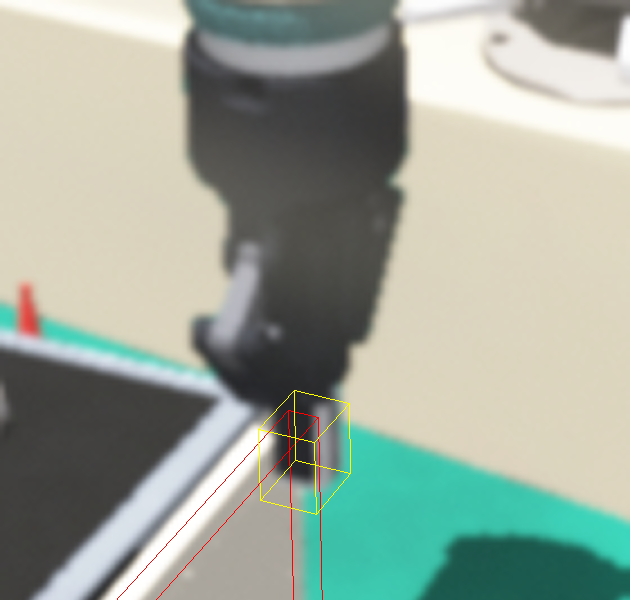

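View pics/s10b.png

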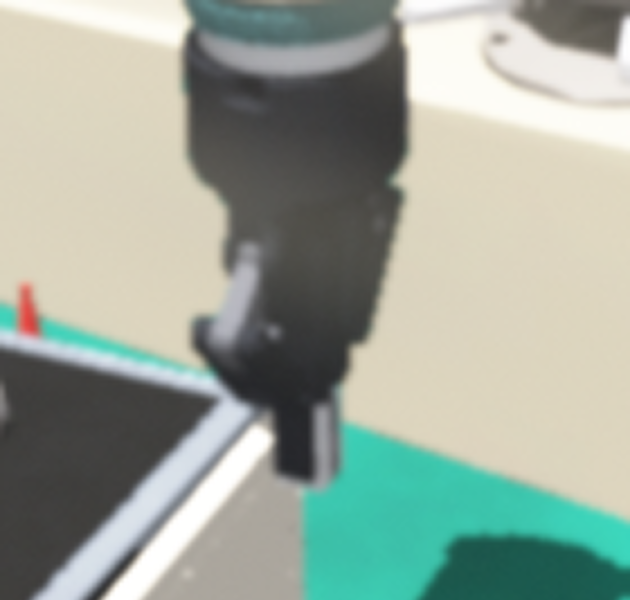

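>>> send_rows:
  increments:
    - [0,0,-0.02,0,0]
    - [0,0,-0.03,0,0]
    - [0,0,-0.035,0,0]
    - [0,0,-0.03,0,0]
    - [0,0,0,0,0]
    - [0,0,0,0,0]
    - [0,0,0,0,0]
    - [0,0,0,0,0]

```text
clock: 18.12
position: [0.4144, 0.1325, 0.1302]
ee_rot: [0.0, 0.649, 0.761, 0.0]
contact_force: [0.9, -0.1, -0.7]
width: 0.0
```

Run:
```python
from h import *
crop("side",210,200,200,180,4,"pics/s11.png")
s=manip.get_state();print(s["position"],s["contact_force"])
```

```text
[0.41409088 0.13245237 0.1301645 ] [ 0.10264739 -0.11581339 -0.12182195]
```

View pics/s11.png

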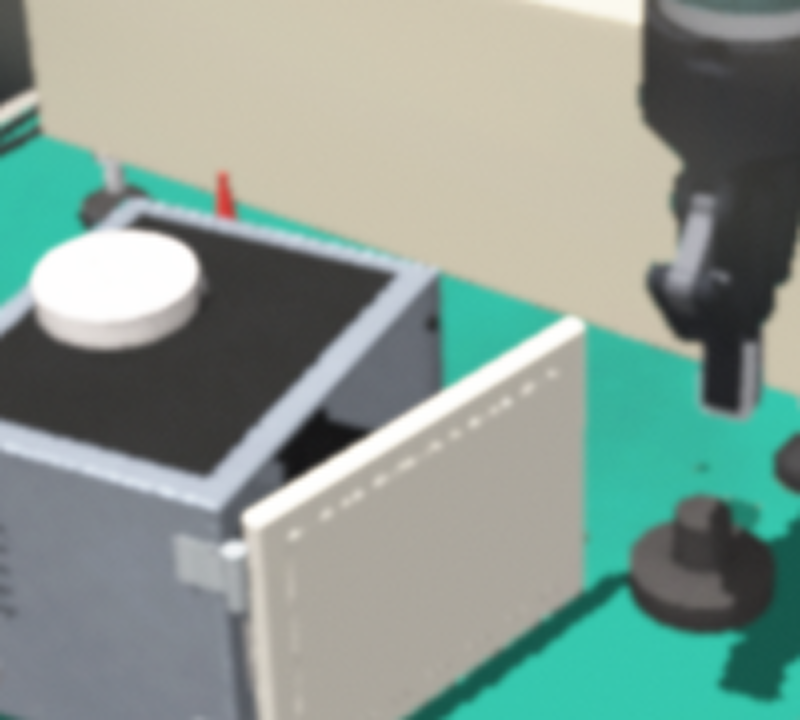

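>>> send_rows:
  increments:
    - [0,0,0,-0.04,0]
    - [0,0,0,-0.025,0.16]
    - [0,0,0,0,0.16]
    - [0,0.012,0.032,0,0]
    - [0,0.012,0.032,0,0]
    - [0,0.011,0.032,0,0]
    - [0,0,0,0,0]

```text
clock: 19.05
position: [0.5162, 0.1518, 0.1947]
ee_rot: [0.0, 0.762, 0.648, 0.0]
contact_force: [-1.1, -0.7, -0.3]
width: -0.0001
```

Run:
```python
from h import *
crop("side",230,170,180,200,3,"pics/s12.png")
crop("top",180,200,240,200,3.3,"pics/t12.png")
s=manip.get_state();print(s["position"],s["contact_force"],s["ee_rot"])
```

```text
[0.51320981 0.15145602 0.19466679] [ 0.31861863  0.04625433 -0.23933655] [-4.99386283e-04  7.61623961e-01  6.48018423e-01 -9.03368957e-04]
```

View pics/s12.png

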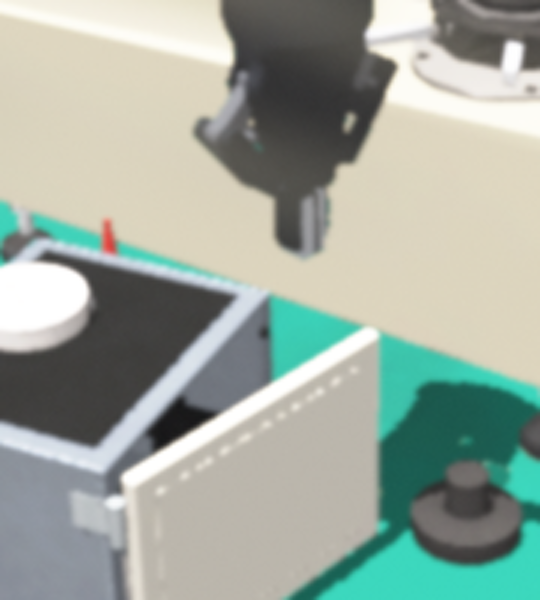

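View pics/t12.png

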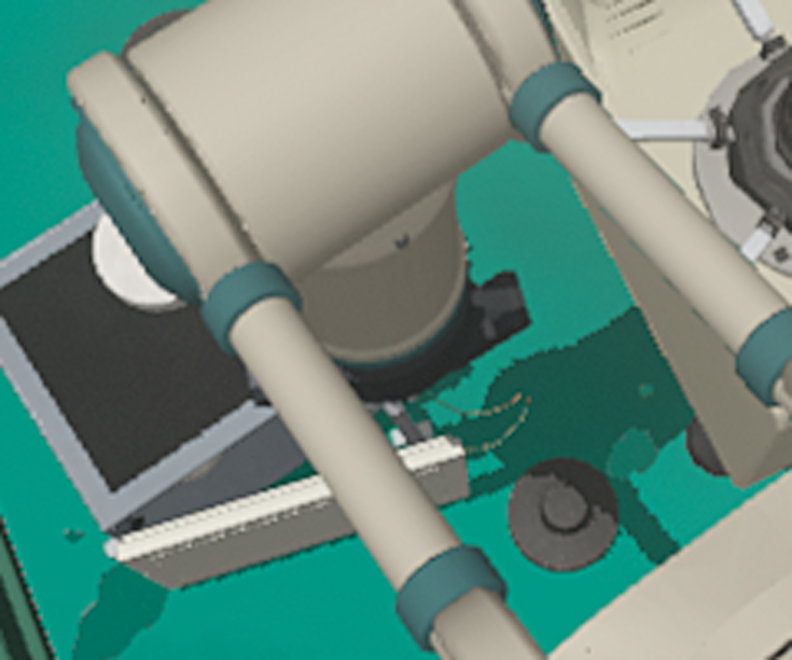

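>>> send_rows:
  increments:
    - [0,0,0.001,0.02,0]
    - [0,0,0,0.025,0]
    - [0,0,0,0.015,0]
    - [0,0,0,0.008,0]
    - [0,0,0,0,0]

```text
clock: 19.77
position: [0.5144, 0.1514, 0.1272]
ee_rot: [-0.0, 0.762, 0.648, -0.0]
contact_force: [0.3, 0.8, 0.7]
width: -0.0001
```

Run:
```python
from h import *
crop("side",230,190,180,180,4,"pics/s13.png")
s=manip.get_state();print(s["position"],s["contact_force"])
```

```text
[0.5149027  0.15142152 0.12769623] [-0.07011892  0.12288089  0.10136215]
```

View pics/s13.png

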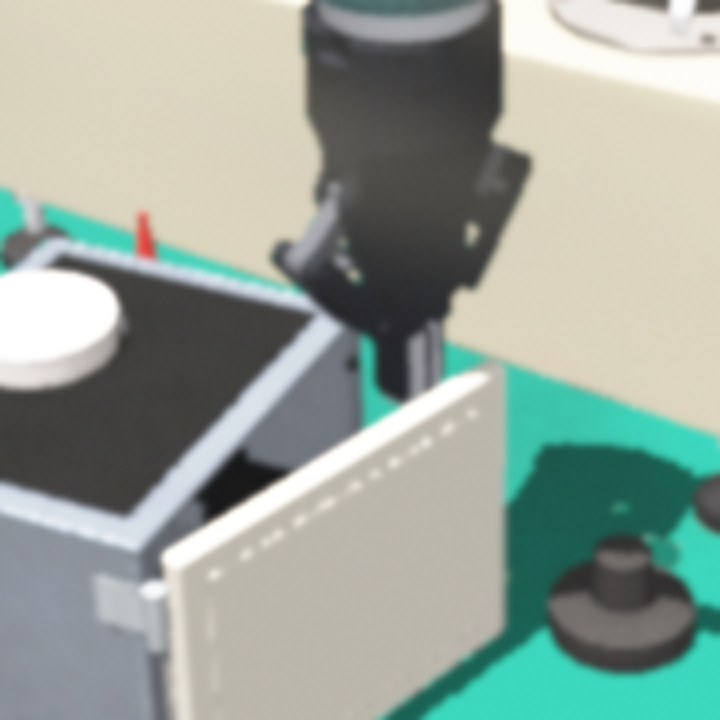

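>>> send_rows:
  increments:
    - [0,0,-0.008,0,0]
    - [0,0,-0.008,0,0]
    - [0,0,-0.004,0,0]
    - [0,-0.001,-0.0155,0,0.1]
    - [0,-0.001,-0.0155,0,0.1]
    - [0,-0.001,-0.0155,0,0.1]
    - [0,0,0,0,0]

```text
clock: 20.7
position: [0.4482, 0.1638, 0.1274]
ee_rot: [-0.0, 0.849, 0.528, -0.0]
contact_force: [0.4, 0.4, -0.0]
width: 0.0001
```

Run:
```python
from h import *
crop("side",230,190,180,180,4,"pics/s14.png")
s=manip.get_state();print(s["position"],s["contact_force"])
H=np.array([.5124,.3098]);v=s["position"][:2]-H
q=s["ee_rot"];yaw=2*np.arctan2(q[2],q[1]);th=1.731-yaw
x=np.array([np.cos(yaw),np.sin(yaw)]);y=np.array([np.sin(yaw),-np.cos(yaw)]);print("theta_tool",th,"rho",-v@x,"c",v@y)
```

```text
[0.44926726 0.16373371 0.1275509 ] [-0.11695901 -0.210257    0.38636809]
theta_tool 0.6186387040014896 rho 0.1589234827974042 c 0.00802690296071798
```

View pics/s14.png

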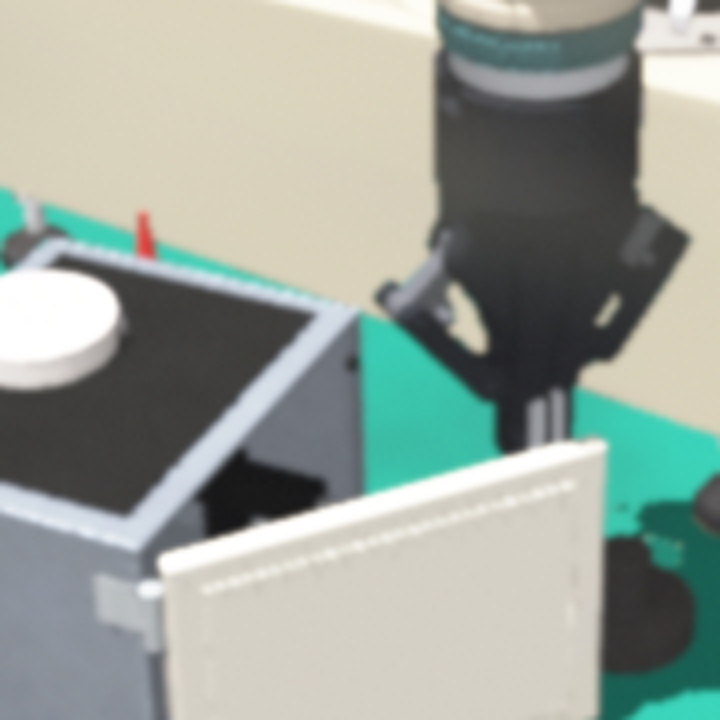

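>>> send_rows:
  increments:
    - [0,-0.001,-0.0155,0,0.1]
    - [0,-0.001,-0.0155,0,0.1]
    - [0,-0.001,-0.0155,0,0.1]
    - [0,-0.001,-0.0155,0,0.1]
    - [0,-0.001,-0.0155,0,0.1]
    - [0,-0.001,-0.0124,0,0.08]
    - [0,-0.001,-0.008,0,0.05]
    - [0,0,0,0,0]

```text
clock: 21.75
position: [0.3735, 0.2231, 0.1274]
ee_rot: [0.0, 0.971, 0.239, 0.0]
contact_force: [-0.8, 0.1, -0.4]
width: 0.0
```

Run:
```python
from h import *
crop("side",210,190,220,200,3.5,"pics/s15.png")
crop("top",140,240,260,220,3,"pics/t15.png")
s=manip.get_state();print(s["position"],s["contact_force"],s["qpos"])
H=np.array([.5124,.3098]);v=s["position"][:2]-H
q=s["ee_rot"];yaw=2*np.arctan2(q[2],q[1]);th=1.731-yaw
x=np.array([np.cos(yaw),np.sin(yaw)]);y=np.array([np.sin(yaw),-np.cos(yaw)]);print("theta_tool",th,"rho",-v@x,"c",v@y)
```

```text
[0.3736064  0.22273354 0.12734103] [-0.72170779  0.06713648  0.54330566] [ 3.77670904e-01  1.56344907e-01  1.95043017e+00 -4.25072524e-04
  1.03438428e+00 -1.03629960e-01]
theta_tool 1.2494819794454828 rho 0.16333444857841914 c 0.012887588575790698
```

View pics/s15.png

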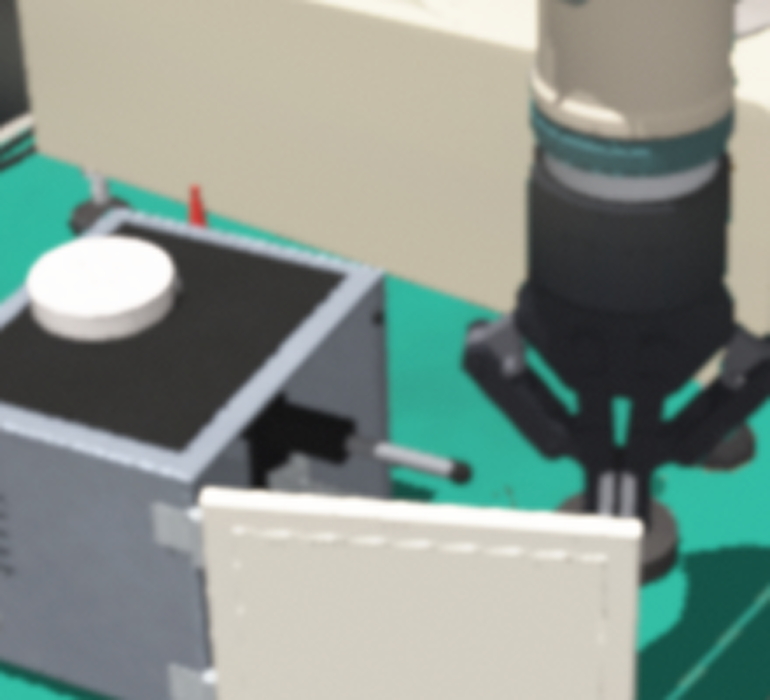

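View pics/t15.png

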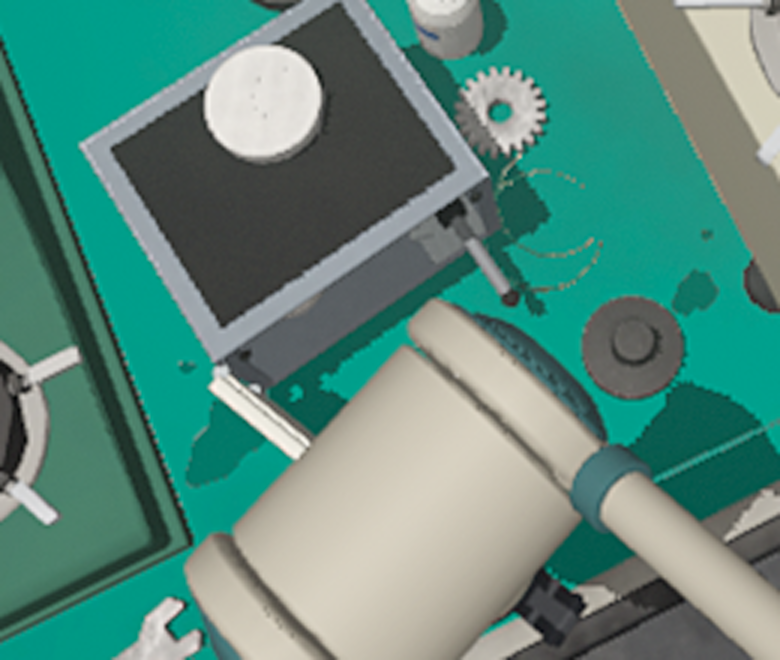

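>>> send_rows:
  increments:
    - [0,0.001,-0.0125,0,0.08]
    - [0,0.001,-0.0125,0,0.08]
    - [0,0.001,-0.0125,0,0.08]
    - [0,0.001,-0.008,0,0.05]
    - [0,0,0,0,0]
    - [0,0,0,0,0]

```text
clock: 22.6
position: [0.3605, 0.2661, 0.1272]
ee_rot: [0.0, 0.995, 0.095, -0.0]
contact_force: [-0.6, -0.7, -0.9]
width: 0.0002
```

Run:
```python
from h import *
crop("side",210,190,220,200,3.5,"pics/s16.png")
crop("top",140,240,260,220,3,"pics/t16.png")
s=manip.get_state();print(s["position"],s["contact_force"],s["qpos"])
H=np.array([.5124,.3098]);v=s["position"][:2]-H
q=s["ee_rot"];yaw=2*np.arctan2(q[2],q[1]);th=1.731-yaw
x=np.array([np.cos(yaw),np.sin(yaw)]);y=np.array([np.sin(yaw),-np.cos(yaw)]);print("theta_tool",th,"rho",-v@x,"c",v@y)
```

```text
[0.36041372 0.26607985 0.1272627 ] [-0.26862979  0.06922226 -0.34660079] [ 4.80627323e-01  1.75413234e-01  1.92562535e+00 -3.10738362e-04
  1.04061699e+00  2.90581713e-01]
theta_tool 1.540797245516069 rho 0.15751099505856406 c 0.014197478547234051
```

View pics/s16.png

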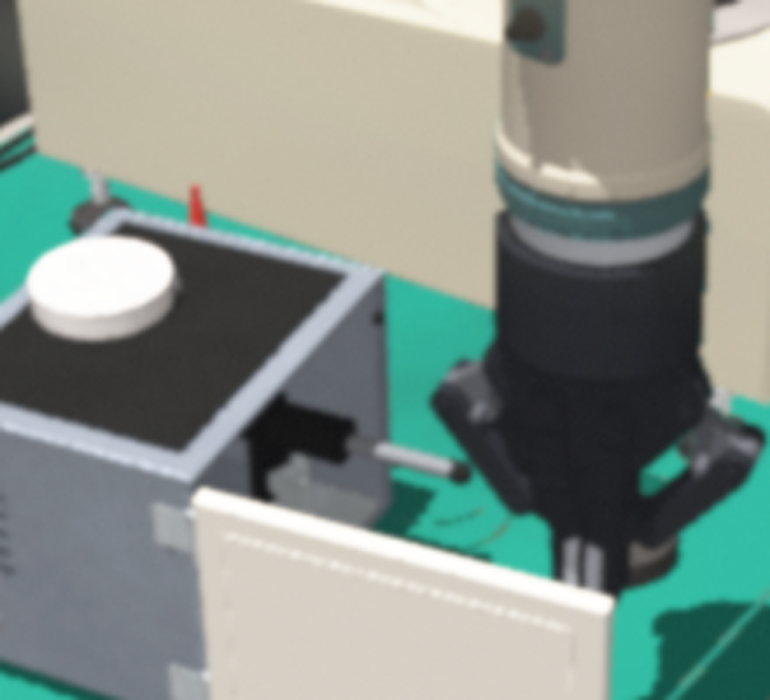

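View pics/t16.png

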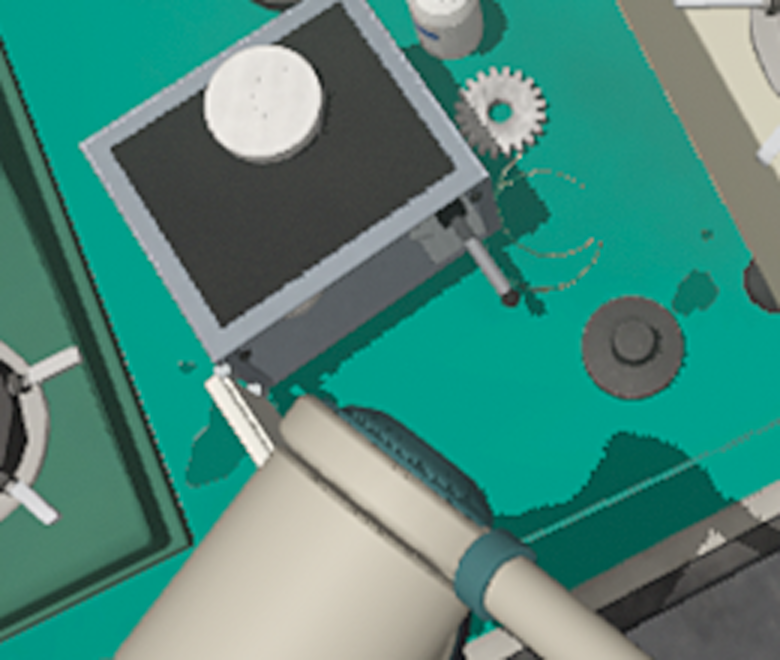

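Run:
```python
from h import *
H=np.array([.5124,.3098])
for th in(1.4,1.45,1.5,1.55,1.6):
    a=-1.411-th;u=np.array([np.cos(a),np.sin(a)]);o=np.array([u[1],-u[0]])  # outward = n rotated
    n=np.array([-u[1],u[0]])
    for s_ in(0,):
        print(th,proj("side",np.r_[H+.177*u,.149])+[0,2.5],proj("side",np.r_[H+.177*u-.012*n,.149])+[0,2.5])
```

```text
1.4 [[392.83356376 350.52554494]] [[391.17726921 356.08765568]]
1.45 [[391.4522386  354.58588226]] [[389.31607554 360.16543851]]
1.5 [[389.71869773 358.6534147 ]] [[387.09649307 364.23385809]]
1.55 [[387.62889193 362.71590905]] [[384.51615271 368.27985013]]
1.6 [[385.18001828 366.76053943]] [[381.57409841 372.2898078 ]]
```

>>> send_rows:
  increments:
    - [0,0,0.01,0,0]
    - [0,0,0.02,0,0]
    - [0,0,0.01,-0.02,0]
    - [0,0,0,-0.05,0]
    - [0,0,0,-0.05,0]
    - [0,-0.04,0,-0.03,0]
    - [0,-0.04,0,0,0]
    - [0,0,0,0,0]

```text
clock: 23.7
position: [0.2869, 0.2109, 0.2777]
ee_rot: [0.0, 0.995, 0.095, 0.0]
contact_force: [0.9, -0.9, 0.2]
width: -0.0003
```

>>> send_rows:
  increments:
    - [0,0,0.05,0,0]
    - [0,0,0.06,0,0]
    - [0,0,0.06,0,0]
    - [0,0,0.06,0,0]
    - [0,0,0.05,0,0]
    - [0,0,0,0,0]
    - [0,0,0,0,0]
    - [0,0,0,0,0]

```text
clock: 24.7
position: [0.3419, -0.062, 0.2771]
ee_rot: [-0.0, 0.995, 0.096, -0.0]
contact_force: [-0.4, 0.0, 0.3]
width: -0.0004
```

Run:
```python
from h import *
cv2.imwrite("pics/s17.png",manip.get_image("side")[:,:,::-1])
cv2.imwrite("pics/t17.png",manip.get_image("top")[:,:,::-1])
s=manip.get_state();print(s["position"],s["contact_force"],s["qpos"],s["clock"])
```

```text
[ 0.34196909 -0.06180423  0.27730016] [-0.05372977 -0.42530513  0.45205755] [-3.79957212e-01 -1.07159352e-01  1.82412249e+00  9.25298170e-05
  1.42452357e+00 -5.72490357e-01] 24.8
```

View pics/s17.png

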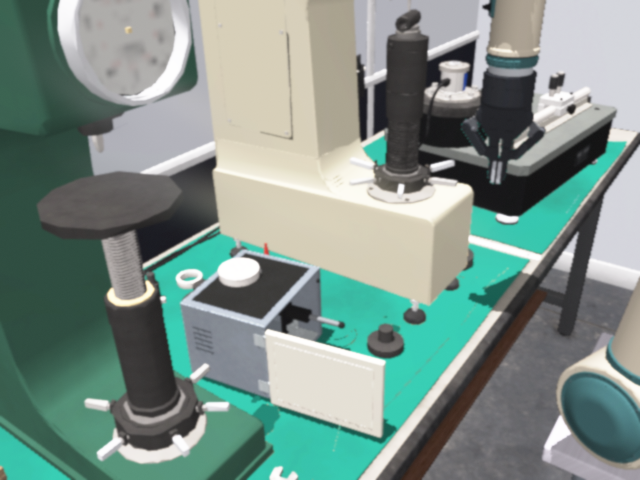

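View pics/t17.png

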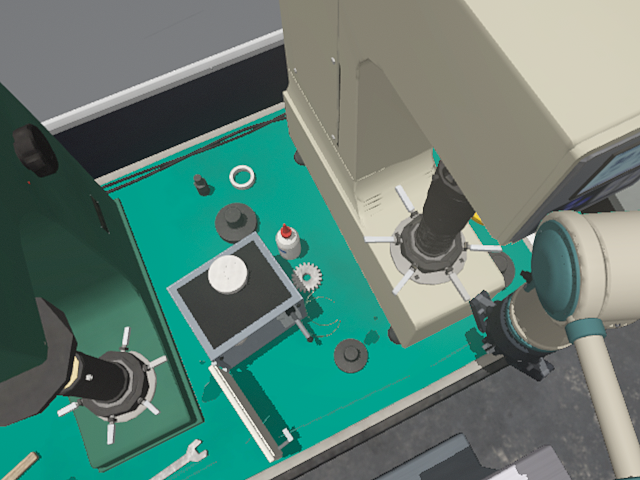

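Run:
```python
from h import *
crop("top",150,300,240,170,3.3,"pics/t17c.png",cv2.imread("pics/t17.png"))
a=back("top",(211,364.5),.149);b=back("top",(270,461),.149);d=(b-a)[:2];print(a,b,np.linalg.norm(d),-1.411-np.arctan2(d[1],d[0])+0, (-1.411-np.arctan2(d[1],d[0]))%(2*np.pi))
p=back("top",(351,353),.043);print(p,np.linalg.norm(p[:2]-[.5124,.3098])-.0315)
```

```text
[0.51362037 0.31375194 0.149     ] [0.34054065 0.28609832 0.149     ] 0.1752749612942928 1.5721578759388608 1.5721578759388608
[0.44307237 0.09288391 0.043     ] 0.19622551246795727
```

View pics/t17c.png

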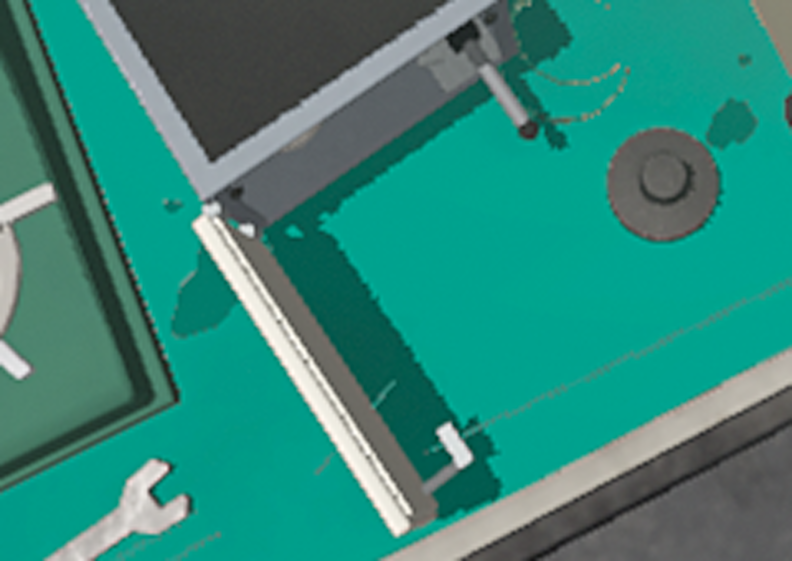

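The door stands at about 1.57 rad. The anvil is upright, about 18 mm outside the swing circle. The gear, bottle and block look unmoved, and the arm is clear. I'm handing it in.

Run:
```python
from rig import manip
print(manip.sign_off())
```

```text
the job is handed in; nothing more can be done
None
```

The cupboard door is open to about a right angle and the job is handed in, finished at about 25 s of the 67 s allowed.

**What I did**
1. Pushed the black anvil about 85 mm along the bench, low at its disc, with the shut fingertips.
2. Pressed the free side of the door. The first press did not trip the latch: the hand above the fingertip probably met the door's top edge first. I pressed again with the fingertip at 118 mm, then at 130 mm, and the last one worked. That is above the 115 mm press spot, to keep the hand clear of the door's top edge.
3. Took the finger away, and the spring set the door ajar.
4. Lowered the finger into the gap behind the free edge at about 127 mm height, swung the door open, drew the finger off it and backed the arm clear.

**Last checks, from the pictures**
- **Door:** about 1.57 rad in the top camera. While the finger still held it, the side camera read 1.49 to 1.55.
- **Anvil:** upright at about (0.443, 0.093), with its nearest edge about 18 mm outside the 178 mm swing circle. The side camera put the margin at 16 mm.
- **Gear, oil bottle and top block:** they look where they were.
- **Forces:** wrist readings stayed under 15 N, and the arm touches nothing now.

**Disagreements**
- The two cameras differed by up to 5 mm in y on the anvil.
- The side camera sat about 2 to 3 pixels off the arm's own position reading.

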